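# Pack up the free end of a ring mandrel with slips and a wedge, and hold the packing

## Robot

A 7-joint arm with a two-finger parallel gripper is mounted at the origin on the work surface. World frame = base frame: x ahead of the robot, y to its left, z up, the work surface at z = 0. Lengths are in m, angles in degrees, forces in N, time in s.
With the tool pointing down it reaches from about 0.35 to 0.9 m from the base axis. Payload 8.1 kg.
Tool frame: the origin (TCP) lies on the mounting face of the last link; the fingertips stand 178 mm ahead of it and the grasp point (between the pads) lies 159 mm ahead of it; z points along the fingers, y is the line along which they close (so a half turn about z gives the same grasp; the last joint's range is limited). The gripper opens to 92 mm and grips with 3 to 60 N. Pads are 19 mm wide; open, the fingers measure 130 mm over their backs; the gripper's body (75 mm by 190 mm) begins 47 mm behind the grasp point.
Start: joints at [-77.613, 24.895, 1.432, 90.138, -0.665, 64.973, -4.303], TCP at [0.196, 0.594, 0.405] pointing down, gripper open.
Joint ranges: [-149.89, 149.89], [-25.12, 119.58], [-72.63, 75.52], [4.76, 147.25], [-75.54, 255.54], [6.69, 114.76], [-157.13, 157.13]. Speed limits (degrees/s): [127.2, 127.2, 172.46, 172.46, 180, 180, 180].

## Interface

Orientations are given as [roll, pitch, yaw] about the fixed x, y, z axes, in that order (R = Rz(yaw) Ry(pitch) Rx(roll)).
In Python, from station import monitor, vision, job_done gives the robot as it stands.
- The arm moves only by the shell command python3 -m jog 'ROWS' [OPENING]. ROWS is a JSON object of lists of equal length, an entry for each row: "offset": the shift along the world's x, y, z each as a share of 20 mm, from -1 to 1, a list of three; "dr": the turn, a rotation vector about the world's x, y, z each as a share of 5 degrees, from -1 to 1, a list of three. A call has 1 to 20 rows; each row shifts and turns the commanded pose from where the row before left it; what a row does not reach is not made up. A row lasts 1/10 s, in which the tool goes at most 50 mm and 8.59 degrees, less where a joint would pass 70% of its speed; a pose out of reach is approached as far as the arm can. A call with a number of a shift or a turn outside -1 to 1 is refused whole. A call with a gripper value outside its range is refused whole. OPENING is the finger opening in mm, from 0 to 91.8, set as the call begins (- or left out, the last holds). The fingers move at their own pace and stop on an object; the grip force is fixed at half the most. Time passes only in rows, so rows that do not move let the fingers close. It gives the time, the measured TCP pose, the force, the opening and the grip force at its end, in the units of the state.
- monitor.get_obs(): the state, without advancing time (a new reading comes with each control period).
- vision.snapshot(name): name is "scene" or "top" or "wrist"; returns (picture, depth): 420x560x3 uint8, red, green, blue; 420x560 float32, m along the optical axis (not along the pixel's ray), 0 where there is no reading.
- vision.camera_params(name): a dict with "fx", "fy", "cx", "cy" (pixels), "k1" (the pictures are not rectified: a ray, as slopes to the right and down, at radius r is drawn at 1 + k1 r^2 times it, then the intrinsics apply), "R" (3x3) and "t" (3): a world point X has camera coordinates R X + t; the wrist camera has in their place "hand_eye" (4x4, takes a point from camera to tool coordinates, whose origin is the TCP and whose axes are the flange's). Camera axes: x right, y down, z forward; pixel columns grow to the right and rows downward; lengths in m; the calibration is good to about 2 mm. A picture is of the moment at which its call begins: read the wrist's pose just before it. camera_params takes no time and is no camera call.
- job_done(): hands the job in; it is judged then, once.
The state is a dict: "time_s": time; "joint_positions": joint angles; "joint_vel": joint speeds; "joint_torque": joint torques, N m; "ee_pos": TCP position; "tcp_rot": TCP orientation; "ft_force": force on the tool from outside, world axes, zero at the start; "ft_torque": the same for the moment, N m; "width": opening from 0.0 (shut) to 1.0 (fully open); "gripper_force": force on a finger pad.
Only numpy, scipy, OpenCV 4.12 (cv2) and the standard library are available. Lean on these libraries where they do the work, as an engineer would, in place of code of your own. Each camera call takes 0.05 s, during which the arm holds its last target. There are 200 camera calls.

## Task

The ring mandrel is about to be hammered on, so pack up its free end from the board below: lay beech slips flat on the board across under the free end, one on another, until the gap left is one that the tapered wedge can close, then slide the wedge in on top of them, thin end first, until you feel it bear firmly against the mandrel and the mandrel just begins to rise; do not jack the mandrel up more than a few millimetres. Finish still holding the wedge pushed home, with the mandrel borne by the packing alone and not touched by the robot, and leave the other tools on the bench where they are.

Things in the scene. Friction and masses are not known exactly. Their poses are not given: they have to be found in the camera images.
- holder: fixed mandrel holder on a plywood board 18 mm thick (x -35 to +100, y -60 to +300 mm). Origin: on the bench, straight below the place where the mandrel is packed up; x points away from the robot (within 0.2 rad), y along the mandrel towards the steel column, z up. The column, 160 mm high over the bench, stands at x 44 to 80, y 207 to 263 mm
- rest (a point): point on the top of the holder's board (18 mm above its origin), straight below the place to pack up
- stop (a point): middle of the near face of a wooden stop strip, at board level (holder x 80 mm, y 0). The strip is 20 mm high above the board, 20 mm deep and reaches from y -60 to +60 mm: slips pushed in from the robot's side butt against it and cannot be dragged further
- mandrel: tapered round steel ring mandrel with scribed size rings, held over the board by a clamp shoe on the column. Origin: on its axis in the shoe, at holder x 0, y 235 mm; it points along the holder's -y, 26 mm thick at the shoe, 14 mm at y 0, 12 mm at its free end (y -40 mm), underside level. Springy in its holder: at y 0 it rises about 1 mm for every 3 N pushed up on it
- mandrel_under (a point): point on the mandrel's underside straight above rest. Its height over rest is the gap to be packed, 17 to 33 mm, as the shoe's height differs from job to job; it rises when the packing lifts the mandrel
- slipA: one of three alike beech slips, 150 x 28 x 10 mm, lying flat on the bench to the robot's right, pointing roughly away from it. Origin: centre of the underside, x along its length, z up. One or two are needed, according to the gap
- slipB: one of three alike beech slips, 150 x 28 x 10 mm, lying flat on the bench to the robot's right, pointing roughly away from it. Origin: centre of the underside, x along its length, z up. One or two are needed, according to the gap
- slipC: one of three alike beech slips, 150 x 28 x 10 mm, lying flat on the bench to the robot's right, pointing roughly away from it. Origin: centre of the underside, x along its length, z up. One or two are needed, according to the gap
- wedge: beech wedge, 150 x 28 mm, lying on its underside among the slips. Origin: centre of the underside, x along its length towards the thin end (away from the robot). Its rear 80 mm (x -75 to +5 mm) is a parallel grip 17 mm thick; from x +5 mm the top slopes down evenly, 1 mm in 5, to 3 mm thick at the thin end (x +75 mm). Friction on wood and steel about 0.5 to 0.7
- hammer: bystander, to be left where it is: planishing hammer lying on its side, wooden handle, steel head, 210 mm long, 70 mm over the head
- ring_blank: bystander, to be left where it is: brass ring blank lying flat, 24 mm across, 7 mm high
- loupe: bystander, to be left where it is: black eyeglass (loupe) standing on its narrow end, 42 mm across, 42 mm high
- flux_dish: bystander, to be left where it is: small white ceramic dish, 68 mm across, 24 mm high
- doming_block: bystander, to be left where it is: steel cube with hollows, 50 mm
- charcoal: bystander, to be left where it is: black charcoal soldering block, 100 x 60 x 32 mm
- needle_file: bystander, to be left where it is: needle file with a wooden handle, 220 mm long, 14 mm thick at the handle
- ring_clamp: bystander, to be left where it is: wooden ring clamp (hand vice) lying flat, 140 x 28 x 20 mm

How it is judged (in metres and radians):
On the way, in this order (a step that is already met when the one before it is completed fails the run):
1. a slip lies flat on the board, across under the mandrel's free end, and has been let go (((x of slipA in the frame of holder between -0.045 and 0.045 m and y of slipA in the frame of holder between -0.03 and 0.03 m and z of slipA in the frame of holder between 0.013 and 0.023 m and angle between the x axis of slipA and the x axis of holder, either way round below 0.3 rad and angle between slipA's own z axis and vertical below 0.12 rad and contact force between the fingers and slipA below 0.3 N) or (x of slipB in the frame of holder between -0.045 and 0.045 m and y of slipB in the frame of holder between -0.03 and 0.03 m and z of slipB in the frame of holder between 0.013 and 0.023 m and angle between the x axis of slipB and the x axis of holder, either way round below 0.3 rad and angle between slipB's own z axis and vertical below 0.12 rad and contact force between the fingers and slipB below 0.3 N) or (x of slipC in the frame of holder between -0.045 and 0.045 m and y of slipC in the frame of holder between -0.03 and 0.03 m and z of slipC in the frame of holder between 0.013 and 0.023 m and angle between the x axis of slipC and the x axis of holder, either way round below 0.3 rad and angle between slipC's own z axis and vertical below 0.12 rad and contact force between the fingers and slipC below 0.3 N))), for 0.2 s.
2. the wedge, lying on a slip, begins to bear against the mandrel (contact force between wedge and mandrel above 1 N and (contact force between wedge and slipA above 0.7 N or contact force between wedge and slipB above 0.7 N or contact force between wedge and slipC above 0.7 N)), for 0.1 s.
At the end, for the whole second after the job is handed in: The fingers hold the wedge (over 1 N); it lies level, within 20 mm and 0.25 rad of square under the mandrel, bears on it with over 2 N and has raised it 0.6 to 4.5 mm; wedge on slip and slip on board press with over 1.5 N; the robot does not touch the mandrel; the other tools are in place (contact force between wedge and mandrel above 2 N and distance of mandrel_under from where it was at the start of the episode between 0.0006 and 0.0045 m and (contact force between wedge and slipA above 1.5 N or contact force between wedge and slipB above 1.5 N or contact force between wedge and slipC above 1.5 N) and contact force between any of slipA, slipB, slipC and holder above 1.5 N and contact force between the fingers and wedge above 1 N and contact force between each of the fingers, the arm and mandrel below 0.3 N and angle between the x axis of wedge and the x axis of holder, either way round below 0.25 rad and y of wedge in the frame of holder between -0.02 and 0.02 m and x of wedge in the frame of holder below 0.003 m and angle between wedge's own z axis and vertical below 0.12 rad and linear speed of wedge below 0.01 m/s); the arm keeps its last pose, push and grip.
It fails at once if the mandrel is jacked up or forced by more than 7 mm (distance of mandrel_under from where it was at the start of the episode above 0.007 m).
It fails at once if another tool on the bench is moved more than 30 mm (distance of any of hammer, ring_blank, loupe, flux_dish, doming_block, charcoal, needle_file, ring_clamp from where it was at the start of the episode above 0.03 m).
It also fails if it takes over 72 s, if anything falls off the work surface, if the arm or the gripper's body presses on something with over 40 N, if the wrist force passes 120 N, or if a joint passes its speed limit or range.

## Working session

There is one attempt and no reset: what is moved stays moved. The work goes in short steps, Python scripts to look and compute and a shell command to move; the robot and the scene stay as the last step left them, time stands still between calls to the robot, and variables do not carry over. Pictures are saved under pics/ and viewed, at most 10 in all, crops included, and the job is handed in when it is done.

```bash
ls; mkdir -p pics; python3 - <<'E'
from station import monitor, vision
import cv2,numpy as np
o=monitor.get_obs();print({k:np.round(v,3) for k,v in o.items()})
for n in("scene","top"):
    p,d=vision.snapshot(n);cv2.imwrite(f"pics/{n}0.png",p[:,:,::-1]);np.savez(f"{n}0.npz",p=p,d=d)
    print(n,vision.camera_params(n))
print(vision.camera_params("wrist"))
E
```

```text
pics
{'time_s': np.float64(0.0), 'joint_positions': array([-77.614,  24.937,   1.43 ,  90.189,  -0.666,  64.972,  -4.302]), 'joint_vel': array([-0.024, -0.003, -0.006, -0.045,  0.067,  0.14 , -0.047]), 'joint_torque': array([-0.0000e+00, -6.6785e+01,  9.8500e-01, -3.1446e+01, -6.1000e-02,
        4.3000e-02,  0.0000e+00]), 'ee_pos': array([0.196, 0.593, 0.404]), 'tcp_rot': array([-1.79910e+02,  6.00000e-03,  1.61733e+02]), 'ft_force': array([ 0.769, -0.086, -0.244]), 'ft_torque': array([-0.057,  0.023,  0.005]), 'gripper_force': np.float64(0.0), 'width': np.float64(1.001)}
scene {'fx': 395.4052529812191, 'fy': 395.4052529812191, 'cx': 282.0892512243811, 'cy': 212.67527735867233, 'k1': -0.11129464549698324, 'R': array([[ 0.38249386,  0.92374022,  0.02006138],
       [ 0.58447516, -0.22508379, -0.77956788],
       [-0.71560271,  0.30990531, -0.62599638]]), 't': array([-0.10080057, -0.30257786,  1.42488624])}
top {'fx': 422.16318724602775, 'fy': 422.16318724602775, 'cx': 285.0018448525198, 'cy': 209.51532844096823, 'k1': -0.038432077980810254, 'R': array([[ 0.01714962, -0.99985033, -0.00228384],
       [-0.99491571, -0.01683818, -0.09929358],
       [ 0.09924026,  0.00397507, -0.99505556]]), 't': array([-0.10702513,  0.53827662,  1.03816017])}
{'fx': 355.0205916032554, 'fy': 355.0205916032554, 'cx': 279.63558693584497, 'cy': 209.98504183144817, 'k1': 0.021751848705571845, 'hand_eye': array([[-3.23686812e-04, -9.69109408e-01, -2.46631001e-01,
         6.76483140e-02],
       [ 9.99999359e-01, -5.81300115e-04,  9.71722146e-04,
         1.24659243e-04],
       [-1.08507170e-03, -2.46630528e-01,  9.69108975e-01,
         1.97423526e-02],
       [ 0.00000000e+00,  0.00000000e+00,  0.00000000e+00,
         1.00000000e+00]])}
```

View pics/scene0.png

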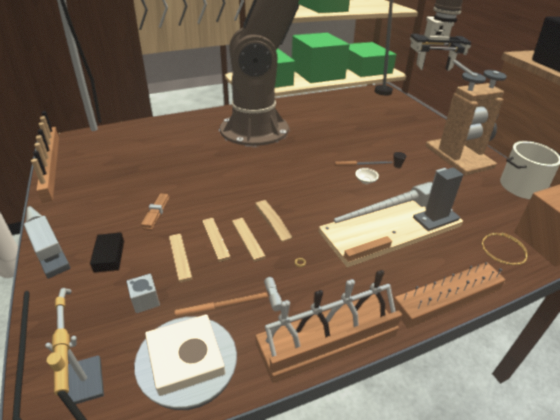

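View pics/top0.png

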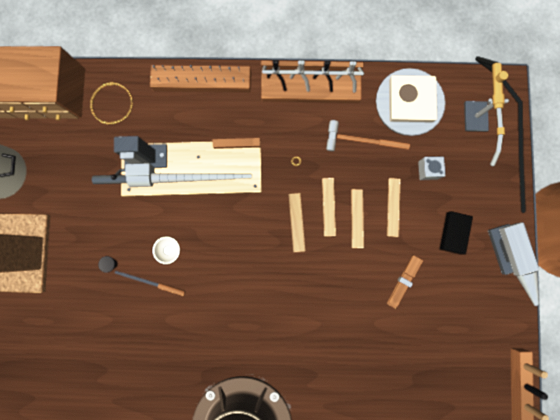

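The top view shows the board at about (190,168), with the mandrel's free end at (250,176) and the stop strip at (237,143). The four beech pieces are at (297,222), (329,207), (357,218) and (394,207). Next I'll measure these.

```bash
cat > h.py <<'E'
import numpy as np,cv2
from station import monitor,vision
from scipy.spatial.transform import Rotation as Ro
def K(c): return np.array([[c['fx'],0,c['cx']],[0,c['fy'],c['cy']],[0,0,1]]),np.array([c['k1'],0,0,0,0.])
def cam(n,obs=None):
    c=vision.camera_params(n)
    if n!="wrist": return c,c['R'].T,-c['R'].T@c['t']
    o=obs or monitor.get_obs(); R=Ro.from_euler('xyz',o['tcp_rot'],degrees=True).as_matrix()
    H=c['hand_eye']; return c,R@H[:3,:3],R@H[:3,3]+np.array(o['ee_pos'])
def rays(cm,uv):
    c,Rw,C=cm; k,d=K(c)
    q=cv2.undistortPoints(np.array(uv,float).reshape(-1,1,2),k,d)[:,0]
    return C,np.c_[q,np.ones(len(q))]@Rw.T
def onz(cm,uv,z):
    C,r=rays(cm,uv); z=np.broadcast_to(z,len(r)); return C+r*((z-C[2])/r[:,2])[:,None]
def dep(cm,uv,D):
    C,r=rays(cm,uv); uv=np.array(uv).astype(int); return C+r*D[uv[:,1],uv[:,0]][:,None]
def proj(cm,X):
    c,Rw,C=cm;k,d=K(c); return cv2.projectPoints((np.atleast_2d(X)-C)@Rw,np.zeros(3),np.zeros(3),k,d)[0][:,0]
E
python3 - <<'E'
from h import *
f=np.load('top0.npz');p,D=f['p'],f['d'];cm=cam('top')
hsv=cv2.cvtColor(p,cv2.COLOR_RGB2HSV)
for u,v in[(297,222),(329,207),(357,218),(394,207),(200,187),(100,250)]:print(hsv[v,u],dep(cm,[(u,v)],D).round(4))
m=((hsv[...,2]>150)&(hsv[...,1]<140)&(hsv[...,1]>40)).astype(np.uint8)
n,l,s,c=cv2.connectedComponentsWithStats(m)
for i in range(1,n):
    if s[i,4]<300: continue
    ys,xs=np.where(l==i); uv=np.c_[xs,ys]
    P=dep(cm,uv,D);r=cv2.minAreaRect(onz(cm,uv,.010)[:,:2].astype(np.float32)*1000)
    print(i,s[i],np.round(c[i]),'rect',np.round(r[0],1),np.round(r[1],1),round(r[2],1))
    if s[i,4]<1500:
        x=P[:,0]; print('  z by x:',[(round(float(a),3),round(float(np.median(P[(x>a)&(x<a+.02),2])),4)) for a in np.arange(x.min(),x.max()-.015,.02)])
E
```

```text
[ 19  90 232] [[ 0.5096 -0.1288  0.0173]]
[ 21  82 240] [[ 0.5498 -0.2102  0.0123]]
[ 20  83 240] [[ 0.5228 -0.2819  0.0126]]
[ 21  81 240] [[ 0.5526 -0.3769  0.0125]]
[ 25  47 251] [[0.5953 0.1212 0.0169]]
[ 10 145  97] [[0.4295 0.3773 0.0025]]
52 [ 150   65   98   22 1048] [192.  78.] rect [895.2 138.4] [260.4  55.7] 89.3
  z by x: [(0.434, nan), (0.454, nan), (0.474, nan), (0.494, nan), (0.514, nan), (0.534, nan), (0.554, nan), (0.574, nan), (0.594, nan), (0.614, nan), (0.634, nan), (0.654, nan), (0.674, nan), (0.694, nan), (0.714, nan), (0.734, nan), (0.754, nan), (0.774, nan), (0.794, nan), (0.814, nan), (0.834, nan), (0.854, 0.0355), (0.874, 0.0356), (0.894, 0.0357)]
219 [ 121  141  141   56 2826] [204. 171.] rect [647.3 149. ] [140.2 363.9] 2.6
246 [322 177  14  60 707] [328. 207.] rect [ 551.8 -209.1] [152.3  30.7] 2.5
  z by x: [(0.476, 0.0098), (0.496, 0.0099), (0.516, 0.0103), (0.536, 0.0102), (0.556, 0.0105), (0.576, 0.0102), (0.596, 0.0106)]
248 [387 178  14  59 731] [393. 207.] rect [ 553.5 -375.7] [ 32.2 151.3] 88.1
  z by x: [(0.434, nan), (0.454, nan), (0.474, 0.0107), (0.494, 0.0103), (0.514, 0.0096), (0.534, 0.0103), (0.554, 0.0101), (0.574, 0.0104), (0.594, 0.0106), (0.614, 0.0102)]
250 [351 189  13  60 723] [357. 218.] rect [ 522.2 -282.4] [151.7  30.8] 0.1
  z by x: [(0.434, 0.0097), (0.454, 0.0103), (0.474, 0.01), (0.494, 0.0101), (0.514, 0.01), (0.534, 0.0102), (0.554, 0.0103), (0.574, 0.0109)]
254 [289 193  16  60 720] [297. 222.] rect [ 510.  -127.6] [151.5  31.2] 5.7
  z by x: [(0.434, 0.0167), (0.454, 0.0177), (0.474, 0.0172), (0.494, 0.0172), (0.514, 0.0151), (0.534, 0.012), (0.554, 0.0075)]
255 [   0  214   47   79 1933] [ 23. 252.] rect [418.2 582.1] [200.5 124.3] 1.0
301 [521 353  27  32 313] [529. 368.] rect [ 150.9 -730. ] [76.3 67.5] 0.1
  z by x: [(-0.089, nan), (-0.069, -0.7403), (-0.049, nan), (-0.029, nan), (-0.009, nan), (0.011, nan), (0.031, nan), (0.051, nan), (0.071, nan), (0.091, nan), (0.111, 0.0451), (0.131, 0.0455), (0.151, 0.0699), (0.171, 0.046), (0.191, 0.0456), (0.211, nan), (0.231, nan), (0.251, nan), (0.271, nan), (0.291, nan), (0.311, nan), (0.331, nan), (0.351, nan), (0.371, nan), (0.391, nan), (0.411, nan)]
  return _methods._mean(a, axis=axis, dtype=dtype,
  ret = ret.dtype.type(ret / rcount)
```

The wedge is the leftmost piece, at about (0.510,-0.128), with its thin end away from the robot. Now the holder pose and the mandrel height.

```bash
python3 - <<'E'
from h import *
f=np.load('top0.npz');p,D=f['p'],f['d'];cm=cam('top')
hsv=cv2.cvtColor(p,cv2.COLOR_RGB2HSV)
m=((hsv[...,2]>150)&(hsv[...,1]<140)&(hsv[...,1]>25)).astype(np.uint8)
m[:,:115]=0;m[:,270:]=0;m[:138]=0;m[200:]=0
ys,xs=np.where(m);P=onz(cm,np.c_[xs,ys],.018)
# edges: near (min x) and right (min y) lines
def line(a,b,sgn):
    bins={}
    for q in P: bins.setdefault(int(q[a]*1000//4),[]).append(q)
    L=np.array([min(v,key=lambda q:q[b]*sgn)[[a,b]] for v in bins.values() if len(v)>3])
    k=np.polyfit(L[:,0],L[:,1],1)
    for _ in range(4):
        r=L[:,1]-np.polyval(k,L[:,0]);L=L[abs(r)<max(.0015,1.5*np.median(abs(r)))];k=np.polyfit(L[:,0],L[:,1],1)
    return k,len(L)
k1,n1=line(1,0,1);k2,n2=line(0,1,1);print('near x=',k1,n1,' right y=',k2,n2)
r=cv2.minAreaRect(P[:,:2].astype(np.float32)*1000);print(r,cv2.boxPoints(r).round(1))
yaw=-np.arctan(k1[0]);print('yaw',np.degrees(yaw),np.degrees(np.arctan(k2[0])))
A=np.array([[1,-k1[0]],[-k2[0],1]]);c=np.linalg.solve(A,[k1[1],k2[1]])
R=np.array([[np.cos(yaw),-np.sin(yaw)],[np.sin(yaw),np.cos(yaw)]])
O=c-R@np.array([-.035,-.06]);print('corner',c,'holder O',O)
# mandrel axis top by depth
yy,xx=np.mgrid[135:205,100:275];uv=np.c_[xx.ravel(),yy.ravel()];Q=dep(cm,uv,D)
h=(Q[:,:2]-O)@R
for y in np.arange(-.06,.2,.02):
    s=(abs(h[:,1]-y)<.01)&(abs(h[:,0])<.03)&(Q[:,2]>.03);b=(abs(h[:,1]-y)<.01)&(h[:,0]<-.015)&(h[:,0]>-.03)
    if s.sum(): print(round(y,3),s.sum(),'zmax',np.sort(Q[s,2])[-6:].round(4),'xmid',h[s][Q[s,2]>np.percentile(Q[s,2],70),0].mean().round(4),'board',np.median(Q[b,2]).round(4))
E
```

```text
near x= [-0.04146388  0.58377924] 70  right y= [ 0.02355589 -0.0469656 ] 17
((645.7919311523438, 148.9550018310547), (139.61691284179688, 364.8031005859375), 2.634996175765991) [[567.7 328. ]
 [584.4 -36.5]
 [723.9 -30. ]
 [707.1 334.4]]
yaw 2.3743450240789077 1.3494034190258737
corner [ 0.58515509 -0.03318175] holder O [0.61763934 0.02821672]
-0.04 27 zmax [0.0614 0.0619 0.0623 0.0635 0.0641 0.0646] xmid 0.0014 board 0.0187
-0.02 48 zmax [0.0634 0.0635 0.0637 0.0644 0.065  0.0664] xmid 0.0007 board 0.0187
0.0 48 zmax [0.0659 0.0659 0.0664 0.0677 0.0683 0.0689] xmid 0.0013 board 0.0186
0.02 57 zmax [0.0659 0.0661 0.0662 0.0666 0.0669 0.0682] xmid 0.0006 board 0.0182
0.04 58 zmax [0.0674 0.0676 0.0677 0.0679 0.0681 0.0688] xmid 0.0007 board 0.0185
0.06 60 zmax [0.068  0.0685 0.0686 0.0688 0.0698 0.0703] xmid 0.0009 board 0.0183
0.08 64 zmax [0.0691 0.0692 0.0692 0.0696 0.07   0.0702] xmid 0.0001 board 0.0176
0.1 65 zmax [0.0705 0.0717 0.0719 0.072  0.0726 0.0732] xmid -0.0003 board 0.0178
0.12 78 zmax [0.0709 0.0717 0.0719 0.073  0.0754 0.0764] xmid -0.0 board 0.0187
0.14 73 zmax [0.0729 0.0731 0.0734 0.0734 0.0735 0.0747] xmid 0.0003 board 0.0193
0.16 76 zmax [0.0747 0.0747 0.0755 0.076  0.0765 0.0765] xmid -0.0001 board 0.018
0.18 83 zmax [0.0751 0.0756 0.0757 0.0759 0.0761 0.0773] xmid 0.0003 board 0.0184
```

```bash
python3 - <<'E'
import cv2
p=cv2.imread('pics/scene0.png')[150:280,270:480]
cv2.imwrite('pics/c1.png',cv2.resize(p,None,fx=3.5,fy=3.5,interpolation=cv2.INTER_CUBIC))
E
```

```text
(no output)
```

View pics/c1.png

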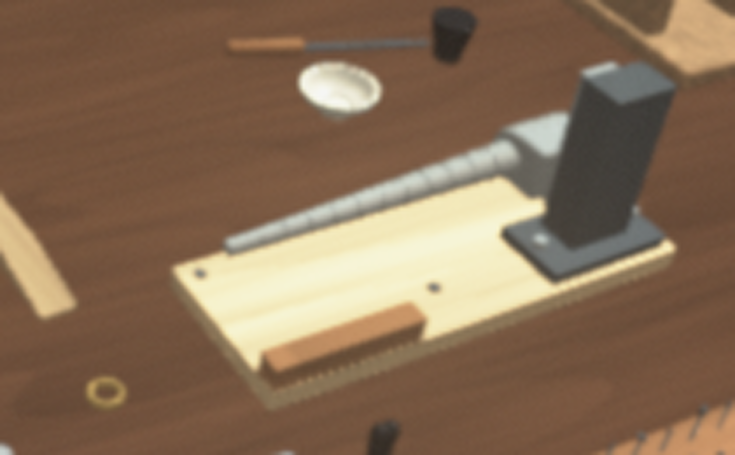

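The mandrel crest at y 0 is about 64–65 mm up, so its underside is about 50 mm up and the gap about 32 mm. That needs two slips, leaving about 12 mm for the wedge. The holder is at about (0.618,0.028), yaw 2.4°. I'll move to the nearest slip.

```bash
python3 -m jog '{"offset":[[0.74,-1,0],[0.74,-1,0],[0.74,-1,0],[0.74,-1,0],[0.74,-1,0],[0.74,-1,0],[0.74,-1,0],[0.74,-1,0],[0.74,-1,0],[0.74,-1,0],[0.74,-1,0],[0.74,-1,0],[0.74,-1,0],[0.74,-1,0],[0.74,-1,0],[0.74,-1,0],[0.74,-1,0],[0.74,-1,0],[0.74,-1,0],[0.74,-1,0]],"dr":[[0,0,0.208],[0,0,0.208],[0,0,0.208],[0,0,0.208],[0,0,0.208],[0,0,0.208],[0,0,0.208],[0,0,0.208],[0,0,0.208],[0,0,0.208],[0,0,0.208],[0,0,0.208],[0,0,0.208],[0,0,0.208],[0,0,0.208],[0,0,0.208],[0,0,0.208],[0,0,0.208],[0,0,0.208],[0,0,0.208]]}' 45
python3 -m jog '{"offset":[[0,-1,-0.3],[0,-1,-0.3],[0,-1,-0.3],[0,-1,-0.3],[0,-1,-0.3],[0,-1,-0.3],[0,-1,-0.3],[0,-1,-0.3],[0,-1,-0.3],[0,-1,-0.3],[0,-1,-0.3],[0,-1,-0.3],[0,-1,-0.3],[0,-1,-0.3],[0,-1,-0.3],[0,-1,-0.3],[0,-1,-0.3],[0,-1,-0.3],[0,-1,-0.3],[0,-1,-0.3]],"dr":[[0,0,0],[0,0,0],[0,0,0],[0,0,0],[0,0,0],[0,0,0],[0,0,0],[0,0,0],[0,0,0],[0,0,0],[0,0,0],[0,0,0],[0,0,0],[0,0,0],[0,0,0],[0,0,0],[0,0,0],[0,0,0],[0,0,0],[0,0,0]]}'
python3 -m jog '{"offset":[[0,-0.2,0],[0,0,0]],"dr":[[0,0,0],[0,0,0]]}'
python3 - <<'E'
from h import *
o=monitor.get_obs();cm=cam('wrist',o);p,D=vision.snapshot('wrist')
cv2.imwrite('pics/w1.png',p[:,:,::-1])
hsv=cv2.cvtColor(p,cv2.COLOR_RGB2HSV)
m=((hsv[...,2]>150)&(hsv[...,1]<140)&(hsv[...,1]>40)).astype(np.uint8)
n,l,s,c=cv2.connectedComponentsWithStats(m)
print(o['joint_positions'].round(1))
for i in range(1,n):
    if s[i,4]<1500: continue
    ys,xs=np.where(l==i);r=cv2.minAreaRect(onz(cm,np.c_[xs,ys],.010)[:,:2].astype(np.float32)*1000)
    print(s[i],c[i].round(),'rect',np.round(r[0],1),np.round(r[1],1),round(r[2],1))
E
```

```text
time_s: 2.1
ee_pos: [0.4923, 0.1926, 0.4045]
tcp_rot: [-180.0, -0.0, -177.4]
ft_force: [0.2, 0.2, -0.2]
width: 0.49
gripper_force: 0.0
time_s: 4.1
ee_pos: [0.4917, -0.2072, 0.2842]
tcp_rot: [180.0, -0.0, -177.5]
ft_force: [0.5, 0.4, 0.1]
width: 0.492
gripper_force: 0.0
time_s: 4.3
ee_pos: [0.4917, -0.2109, 0.2846]
tcp_rot: [180.0, -0.0, -177.6]
ft_force: [0.0, 0.4, 0.2]
width: 0.487
gripper_force: 0.0
[  6.   24.7  15.5 111.6  -9.1  44.8 119. ]
[ 373  139   43  109 4087] [393. 189.] rect [ 473.9 -127.3] [79.5 29.7] 6.1
[ 160  147   45  109 3996] [183. 196.] rect [ 486.8 -281.6] [81.1 30.2] 0.7
[  35  183   50   74 2845] [ 59. 215.] rect [ 504.4 -371.4] [33.  57.3] 87.8
[ 259  191   39   80 3043] [278. 230.] rect [ 505.8 -210.4] [62.4 28.5] 2.8
[  46  396  115   24 1680] [108. 410.] rect [ 668.5 -353. ] [23.2 97.1] 1.5
```

The wrist measurement agrees with the top view, so I'll descend and grasp.

```bash
python3 -m jog '{"offset":[[0,0,-1],[0,0,-1],[0,0,-1],[0,0,-1],[0,0,-1],[0,0,-0.25],[0,0,0]],"dr":[[0,0,0],[0,0,0],[0,0,0],[0,0,0],[0,0,0],[0,0,0],[0,0,0]]}'
python3 -m jog '{"offset":[[0,0,0],[0,0,0],[0,0,0],[0,0,0],[0,0,0],[0,0,0]],"dr":[[0,0,0],[0,0,0],[0,0,0],[0,0,0],[0,0,0],[0,0,0]]}' 20
python3 -m jog '{"offset":[[0,0,0.5],[0,0,1],[0,0,1],[0,0,1],[0,0,1],[0,0,0.5]],"dr":[[0,0,0],[0,0,0],[0,0,0],[0,0,0],[0,0,0],[0,0,0]]}'
```

```text
time_s: 5.05
ee_pos: [0.492, -0.2093, 0.1796]
tcp_rot: [179.9, -0.1, -177.4]
ft_force: [-0.1, -0.7, -0.5]
width: 0.491
gripper_force: 0.0
time_s: 5.65
ee_pos: [0.4923, -0.2105, 0.1804]
tcp_rot: [-180.0, 0.1, -177.5]
ft_force: [-0.6, 2.1, 6.2]
width: 0.302
gripper_force: 29.9
time_s: 6.25
ee_pos: [0.4921, -0.2108, 0.2819]
tcp_rot: [-180.0, 0.1, -177.5]
ft_force: [0.7, 0.1, 0.2]
width: 0.298
gripper_force: 29.9
```

The slip is held (width 27.5 mm). I'll carry it to the approach point in front of the mandrel and lower it to board height plus a few mm.

```bash
python3 -m jog '{"offset":[[-0.15,0.97,0],[-0.15,0.97,0],[-0.15,0.97,0],[-0.15,0.97,0],[-0.15,0.97,0],[-0.15,0.97,0],[-0.15,0.97,0],[-0.15,0.97,0],[-0.15,0.97,0],[-0.15,0.97,0],[-0.15,0.97,0],[-0.15,0.97,0],[0,0,0],[0,0,-1],[0,0,-1],[0,0,-1],[0,0,-0.8],[0,0,0],[0,0,0]],"dr":[[0,0,0],[0,0,0],[0,0,0],[0,0,0],[0,0,0],[0,0,0],[0,0,0],[0,0,0],[0,0,0],[0,0,0],[0,0,0],[0,0,0],[0,0,0],[0,0,0],[0,0,0],[0,0,0],[0,0,0],[0,0,0],[0,0,0]]}'
python3 - <<'E'
from h import *
o=monitor.get_obs();cm=cam('wrist',o);p,D=vision.snapshot('wrist')
cv2.imwrite('pics/w2.png',p[:,:,::-1]);np.savez('w2.npz',p=p,d=D)
R=Ro.from_euler('z',2.4,degrees=True).as_matrix();O=np.array([.618,.028,0])
for h in [(0,0,.05),(0,-.04,.05),(80e-3,0,.018),(80e-3,-.06,.018),(-.035,-.06,.018)]: print(h,proj(cm,O+R@np.array(h)).round())
E
```

```text
time_s: 8.15
ee_pos: [0.4559, 0.0217, 0.2039]
tcp_rot: [-180.0, -0.0, -177.5]
ft_force: [1.1, -0.1, -0.3]
width: 0.3
gripper_force: 29.9
(0, 0, 0.05) [[277. 579.]]
(0, -0.04, 0.05) [[199. 579.]]
(0.08, 0, 0.018) [[277. 608.]]
(0.08, -0.06, 0.018) [[185. 608.]]
(-0.035, -0.06, 0.018) [[174. 464.]]
```

View pics/w2.png

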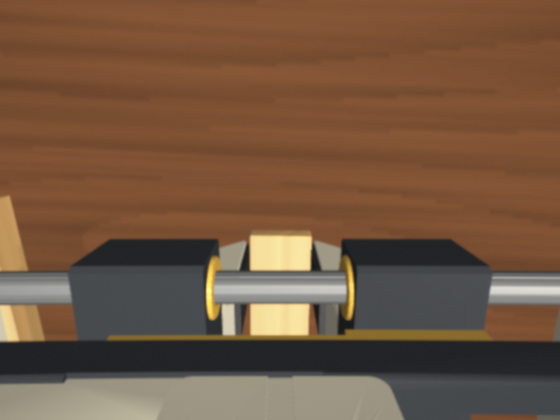

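The wrist view shows the slip held at (280,280), but the gripper hides everything ahead of it, so I'll use the fixed cameras for checking. Inserting the slip.

```bash
python3 -m jog '{"offset":[[0.75,0.03,0],[0.75,0.03,0],[0.75,0.03,0],[0.75,0.03,0],[0.75,0.03,0],[0.75,0.03,0],[0.75,0.03,0],[0,0,0],[0,0,-0.15],[0,0,-0.1],[0,0,0]],"dr":[[0,0,0],[0,0,0],[0,0,0],[0,0,0],[0,0,0],[0,0,0],[0,0,0],[0,0,0],[0,0,0],[0,0,0],[0,0,0]]}'
python3 - <<'E'
from h import *
ims=[cv2.resize(vision.snapshot(n)[0][a:b,c:d,::-1],(780,290),interpolation=2) for n,a,b,c,d in(('scene',170,265,270,470),('top',130,235,110,310))]
cv2.imwrite('pics/s2.png',np.vstack(ims))
E
```

```text
time_s: 9.3
ee_pos: [0.5601, 0.0264, 0.1986]
tcp_rot: [180.0, -0.0, -177.5]
ft_force: [-1.4, -0.2, -0.3]
width: 0.299
gripper_force: 29.9
```

View pics/s2.png

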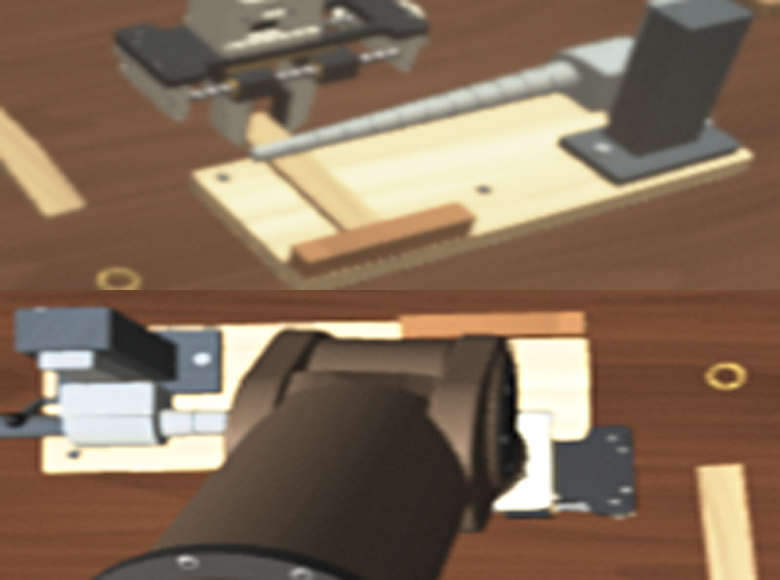

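The scene view shows the slip under the mandrel with its far end at about (365,220), almost at the stop strip. I'll settle it, release and back off.

```bash
python3 -m jog '{"offset":[[0,0,-0.05],[0,0,-0.05],[0,0,0]],"dr":[[0,0,0],[0,0,0],[0,0,0]]}'
python3 -m jog '{"offset":[[0,0,0],[0,0,0],[0,0,0],[0,0,0]],"dr":[[0,0,0],[0,0,0],[0,0,0],[0,0,0]]}' 45
python3 -m jog '{"offset":[[-0.5,0,0],[-1,-0.04,0],[-1,-0.04,0],[-1,-0.04,0],[-1,-0.04,0.5],[-0.5,-0.5,1],[-0.5,-1,1],[0,-1,1],[0,-1,0.6],[0,-1,0],[0,-1,0],[0,-1,0],[0,-1,0],[0,-1,0],[0,-1,0],[0,-1,0],[0,-1,0],[0,-1,0],[0,-1,0],[0,-1,0]],"dr":[[0,0,0],[0,0,0],[0,0,0],[0,0,0],[0,0,0],[0,0,0],[0,0,0],[0,0,0],[0,0,0],[0,0,0],[0,0,0],[0,0,0],[0,0,0],[0,0,0],[0,0,0],[0,0,0],[0,0,0],[0,0,0],[0,0,0],[0,0,0]]}'
python3 - <<'E'
from h import *
cm=cam('top');p,D=vision.snapshot('top');np.savez('t3.npz',p=p,d=D)
ps,_=vision.snapshot('scene')
cv2.imwrite('pics/s3.png',np.vstack([cv2.resize(a,(780,290),interpolation=2) for a in(ps[170:265,270:470,::-1],p[130:235,110:310,::-1])]))
E
```

```text
time_s: 9.7
ee_pos: [0.5607, 0.0263, 0.1972]
tcp_rot: [180.0, -0.0, -177.5]
ft_force: [-4.3, -0.1, 10.1]
width: 0.301
gripper_force: 30.0
time_s: 10.1
ee_pos: [0.5609, 0.0266, 0.1966]
tcp_rot: [180.0, -0.0, -177.5]
ft_force: [-0.5, 0.8, 0.2]
width: 0.488
gripper_force: 0.0
time_s: 12.1
ee_pos: [0.4501, -0.2671, 0.2786]
tcp_rot: [180.0, -0.0, -177.5]
ft_force: [0.0, 0.5, 0.2]
width: 0.486
gripper_force: 0.0
```

View pics/s3.png

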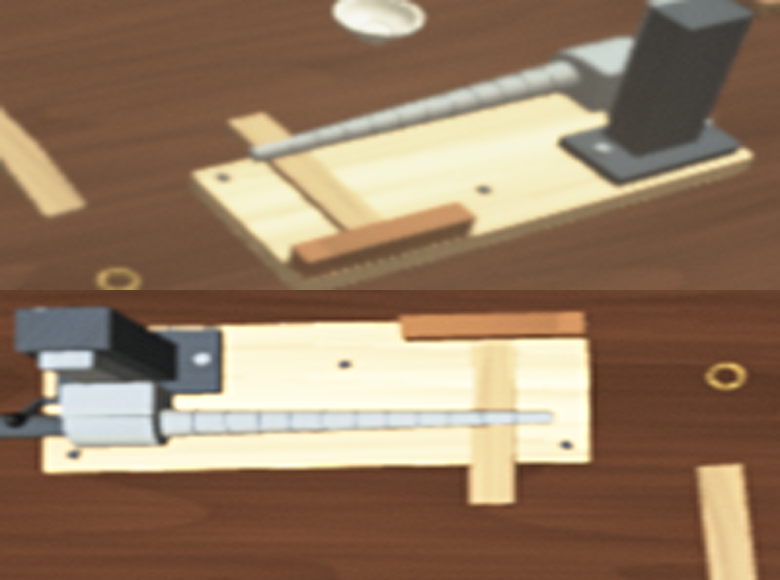

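The first slip lies flat in place, centred on the stop strip (about (492,420) in the lower picture). Now the second slip.

```bash
python3 -m jog '{"offset":[[0.68,-0.78,0],[0,0,-1],[0,0,-1],[0,0,-1],[0,0,-1],[0,0,-0.7],[0,0,-0.2],[0,0,0],[0,0,0]],"dr":[[0,0,-0.4],[0,0,0],[0,0,0],[0,0,0],[0,0,0],[0,0,0],[0,0,0],[0,0,0],[0,0,0]]}'
python3 -m jog '{"offset":[[0,0,0],[0,0,0],[0,0,0],[0,0,0],[0,0,0],[0,0,0]],"dr":[[0,0,0],[0,0,0],[0,0,0],[0,0,0],[0,0,0],[0,0,0]]}' 20
python3 -m jog '{"offset":[[0,0,0.5],[0,0,1],[0,0,1],[0,0,1],[0,0,1],[0,0,0.5]],"dr":[[0,0,0.2],[0,0,0.18],[0,0,0],[0,0,0],[0,0,0],[0,0,0]]}'
```

```text
time_s: 13.1
ee_pos: [0.4647, -0.2823, 0.1814]
tcp_rot: [-180.0, 0.0, -179.5]
ft_force: [0.6, 0.1, 0.6]
width: 0.494
gripper_force: 0.0
time_s: 13.7
ee_pos: [0.4647, -0.2824, 0.1812]
tcp_rot: [-180.0, 0.0, -179.5]
ft_force: [-0.8, 0.3, 6.0]
width: 0.294
gripper_force: 30.0
time_s: 14.3
ee_pos: [0.4647, -0.2826, 0.2828]
tcp_rot: [-179.9, 0.1, -177.5]
ft_force: [0.5, -0.4, -0.9]
width: 0.302
gripper_force: 30.0
```

```bash
python3 -m jog '{"offset":[[-0.5,0.95,0],[0,0.95,0],[0,0.95,0],[0,0.95,0],[0,0.95,0],[0,0.95,0],[0,0.95,0],[0,0.95,0],[0,0.95,0],[0,0.95,0],[0,0.95,0],[0,0.95,0],[0,0.95,0],[0,0.95,0],[0,0.95,0],[0,0.95,-1],[0,0,-1],[0,0,-1],[0,0,-0.5],[0,0,0]],"dr":[[0,0,0],[0,0,0],[0,0,0],[0,0,0],[0,0,0],[0,0,0],[0,0,0],[0,0,0],[0,0,0],[0,0,0],[0,0,0],[0,0,0],[0,0,0],[0,0,0],[0,0,0],[0,0,0],[0,0,0],[0,0,0],[0,0,0],[0,0,0]]}'
python3 -m jog '{"offset":[[0,0,0],[0,0,0]],"dr":[[0,0,0],[0,0,0]]}'
```

```text
time_s: 16.3
ee_pos: [0.454, 0.0215, 0.2098]
tcp_rot: [-180.0, -0.1, -177.6]
ft_force: [0.6, -0.3, 0.0]
width: 0.298
gripper_force: 30.0
time_s: 16.5
ee_pos: [0.4549, 0.0215, 0.2115]
tcp_rot: [180.0, 0.1, -177.6]
ft_force: [0.1, -0.2, -0.0]
width: 0.298
gripper_force: 30.0
```

```bash
python3 -m jog '{"offset":[[0.75,0.03,0.05],[0.75,0.03,0],[0.75,0.03,0],[0.75,0.03,0],[0.75,0.03,0],[0.75,0.03,0],[0.75,0.03,0],[0.05,0,0],[0,0,0]],"dr":[[0,0,0],[0,0,0],[0,0,0],[0,0,0],[0,0,0],[0,0,0],[0,0,0],[0,0,0],[0,0,0]]}'
python3 -m jog '{"offset":[[0,0,-0.1],[0,0,-0.07],[0,0,0],[0,0,0]],"dr":[[0,0,0],[0,0,0],[0,0,0],[0,0,0]]}'
```

```text
time_s: 17.4
ee_pos: [0.5603, 0.0258, 0.2121]
tcp_rot: [180.0, 0.0, -177.6]
ft_force: [-0.0, -0.6, -0.3]
width: 0.298
gripper_force: 30.0
time_s: 17.8
ee_pos: [0.5597, 0.0258, 0.2087]
tcp_rot: [180.0, -0.1, -177.6]
ft_force: [-3.5, 0.0, 8.7]
width: 0.3
gripper_force: 30.0
```

It touched down on the first slip at the expected height. I'll release it and go to the wedge.

```bash
python3 -m jog '{"offset":[[0,0,0],[0,0,0],[0,0,0],[0,0,0]],"dr":[[0,0,0],[0,0,0],[0,0,0],[0,0,0]]}' 45
python3 -m jog '{"offset":[[-0.5,0,0],[-1,-0.04,0],[-1,-0.04,0],[-1,-0.04,0],[-1,-0.04,0.5],[-0.5,-0.5,1],[-0.5,-1,1],[0,-1,1],[0,-1,0],[0,-1,0],[0,-1,0],[0,-1,0],[0,-1,0],[0,-0.4,0],[0,0,0]],"dr":[[0,0,0],[0,0,0],[0,0,0],[0,0,0],[0,0,0.1],[0,0,0.1],[0,0,0.1],[0,0,0.1],[0,0,0.1],[0,0,0.1],[0,0,0.1],[0,0,0],[0,0,0],[0,0,0],[0,0,0]]}'
python3 - <<'E'
from h import *
cm=cam('top');p,D=vision.snapshot('top');ps,_=vision.snapshot('scene')
cv2.imwrite('pics/s4.png',np.vstack([cv2.resize(a,(780,290),interpolation=2) for a in(ps[170:265,270:470,::-1],p[130:235,110:310,::-1])]))
o=monitor.get_obs();cm=cam('wrist',o);p,D=vision.snapshot('wrist')
hsv=cv2.cvtColor(p,cv2.COLOR_RGB2HSV)
m=((hsv[...,2]>150)&(hsv[...,1]<140)&(hsv[...,1]>40)).astype(np.uint8)
n,l,s,c=cv2.connectedComponentsWithStats(m);print(o['ee_pos'].round(4),o['tcp_rot'])
for i in range(1,n):
    if s[i,4]<1500: continue
    ys,xs=np.where(l==i);r=cv2.minAreaRect(onz(cm,np.c_[xs,ys],.017)[:,:2].astype(np.float32)*1000)
    print(s[i],'rect',np.round(r[0],1),np.round(r[1],1),round(r[2],1))
E
```

```text
time_s: 18.2
ee_pos: [0.5604, 0.0259, 0.2082]
tcp_rot: [180.0, -0.0, -177.6]
ft_force: [1.6, 0.0, 0.6]
width: 0.492
gripper_force: 0.0
time_s: 19.7
ee_pos: [0.4499, -0.136, 0.2783]
tcp_rot: [-180.0, -0.0, -174.2]
ft_force: [0.0, 0.1, -0.5]
width: 0.491
gripper_force: 0.0
[ 0.4503 -0.1345  0.2782] [ 1.79963620e+02 -1.72562835e-02 -1.74050461e+02]
[ 260  195   43   76 3084] rect [ 461.6 -131.4] [56.1 29.5] 5.2
[  14  390  149   30 2299] rect [ 620.6 -270.8] [ 27.6 119.2] 4.9
```

View pics/s4.png

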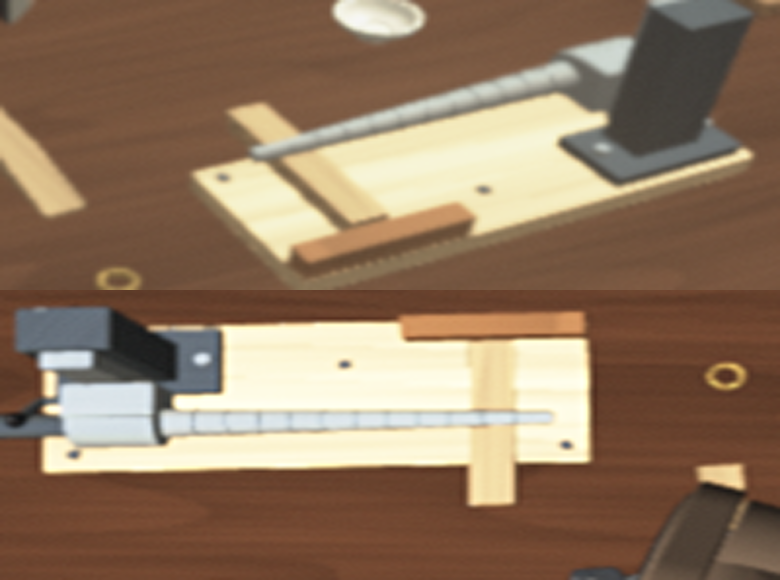

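The second slip sits squarely on the first. Grasping the wedge.

```bash
python3 -m jog '{"offset":[[0,0.08,0],[0,0,-1],[0,0,-1],[0,0,-1],[0,0,-1],[0,0,-0.7],[0,0,-0.16],[0,0,0],[0,0,0]],"dr":[[0,0,0],[0,0,0],[0,0,0],[0,0,0],[0,0,0],[0,0,0],[0,0,0],[0,0,0],[0,0,0]]}'
python3 -m jog '{"offset":[[0,0,0],[0,0,0],[0,0,0],[0,0,0],[0,0,0],[0,0,0]],"dr":[[0,0,0],[0,0,0],[0,0,0],[0,0,0],[0,0,0],[0,0,0]]}' 20
python3 -m jog '{"offset":[[0,0,0.5],[0,0,1],[0,0,1],[0,0,1],[0,0,1],[0,0,0.5]],"dr":[[0,0,-0.2],[0,0,-0.2],[0,0,-0.2],[0,0,-0.1],[0,0,0],[0,0,0]]}'
```

```text
time_s: 20.75
ee_pos: [0.4508, -0.1335, 0.1817]
tcp_rot: [-180.0, 0.0, -174.0]
ft_force: [0.3, 1.5, 1.8]
width: 0.489
gripper_force: 0.0
time_s: 21.35
ee_pos: [0.4507, -0.1337, 0.1816]
tcp_rot: [180.0, 0.0, -174.1]
ft_force: [-1.3, 1.0, 6.6]
width: 0.299
gripper_force: 30.0
time_s: 21.95
ee_pos: [0.4507, -0.1338, 0.2831]
tcp_rot: [-180.0, 0.1, -177.6]
ft_force: [-0.6, 0.4, -1.0]
width: 0.301
gripper_force: 30.0
```

```bash
python3 -m jog '{"offset":[[0,0.97,0],[0,0.97,0],[0,0.97,0],[0,0.97,0],[0,0.97,0],[0,0.97,0],[0,0.97,0],[0,0.97,-0.5],[0,0,-1],[0,0,-1],[0,0,-0.5],[0.5,0,0],[0.85,0.04,0],[0.85,0.04,0],[0,0,0],[0,0,0]],"dr":[[0,0,0],[0,0,0],[0,0,0],[0,0,0],[0,0,0],[0,0,0],[0,0,0],[0,0,0],[0,0,0],[0,0,0],[0,0,0],[0,0,0],[0,0,0],[0,0,0],[0,0,0],[0,0,0]]}'
python3 -m jog '{"offset":[[0,0,-0.1],[0,0,-0.05],[0,0,0],[0,0,0]],"dr":[[0,0,0],[0,0,0],[0,0,0],[0,0,0]]}'
```

```text
time_s: 23.55
ee_pos: [0.4948, 0.0229, 0.2216]
tcp_rot: [180.0, 0.0, -177.6]
ft_force: [-0.4, 0.1, -1.4]
width: 0.301
gripper_force: 30.0
time_s: 23.95
ee_pos: [0.494, 0.023, 0.2182]
tcp_rot: [180.0, -0.0, -177.6]
ft_force: [-2.6, -0.5, 3.1]
width: 0.304
gripper_force: 30.0
```

The wedge is touching the slips lightly. I'll slide it in, then finish in small steps.

```bash
python3 -m jog '{"offset":[[0.25,0.01,0],[0.25,0.01,0],[0.25,0.01,0],[0.25,0.01,0],[0,0,0],[0,0,0]],"dr":[[0,0,0],[0,0,0],[0,0,0],[0,0,0],[0,0,0],[0,0,0]]}'
for i in 1; do python3 -m jog '{"offset":[[0.15,0.01,0],[0.15,0.01,0],[0,0,0],[0,0,0]],"dr":[[0,0,0],[0,0,0],[0,0,0],[0,0,0]]}'; done
```

```text
time_s: 24.55
ee_pos: [0.5156, 0.024, 0.2183]
tcp_rot: [180.0, 0.1, -177.6]
ft_force: [1.7, -0.7, 2.4]
width: 0.304
gripper_force: 30.0
time_s: 24.95
ee_pos: [0.5205, 0.0243, 0.2181]
tcp_rot: [180.0, -0.0, -177.6]
ft_force: [-2.9, -0.2, 5.3]
width: 0.301
gripper_force: 30.0
```

```bash
for i in 1; do python3 -m jog '{"offset":[[0.15,0.006,0],[0,0,0],[0,0,0]],"dr":[[0,0,0],[0,0,0],[0,0,0]]}'
python3 -m jog '{"offset":[[0.15,0.006,0],[0,0,0],[0,0,0]],"dr":[[0,0,0],[0,0,0],[0,0,0]]}'
python3 -m jog '{"offset":[[0.15,0.006,0],[0,0,0],[0,0,0]],"dr":[[0,0,0],[0,0,0],[0,0,0]]}'; done
```

```text
time_s: 25.25
ee_pos: [0.5229, 0.0244, 0.218]
tcp_rot: [180.0, -0.1, -177.6]
ft_force: [-4.5, -0.7, 7.7]
width: 0.304
gripper_force: 30.0
time_s: 25.55
ee_pos: [0.5252, 0.0244, 0.2178]
tcp_rot: [180.0, -0.2, -177.6]
ft_force: [-7.9, 0.0, 8.5]
width: 0.302
gripper_force: 30.0
time_s: 25.85
ee_pos: [0.5275, 0.0245, 0.2176]
tcp_rot: [180.0, -0.3, -177.6]
ft_force: [-10.5, -0.5, 10.7]
width: 0.297
gripper_force: 30.0
```

The push force is building (about -10 N in x), so the wedge bears and the rise is about 1 mm. I'll ease the downward press slightly, push a little further, and check the rise in the scene camera.

```bash
python3 -m jog '{"offset":[[0.1,0.004,0.02],[0.1,0.004,0.02],[0,0,0],[0,0,0]],"dr":[[0,0,0],[0,0,0],[0,0,0],[0,0,0]]}'
python3 - <<'E'
from h import *
a=np.load('scene0.npz')['p'];cm=cam('scene')
b=np.mean([vision.snapshot('scene')[0] for _ in range(4)],0).astype(np.uint8)
R=Ro.from_euler('z',2.4,degrees=True).as_matrix();O=np.array([.618,.028,0])
q=[proj(cm,O+R@np.array(h))[0] for h in((0,-.04,.056),(0,0,.057),(0,0,.059),(0,.15,.06))];print(np.round(q,1))
g=lambda i:cv2.cvtColor(i,cv2.COLOR_RGB2GRAY).astype(np.float32)
A,B=g(a),g(b);print('px per mm',(q[2]-q[1])/2)
def sh(u,v,w=7,h=7):   # vertical sub-pixel shift by template match
    t=B[v-h:v+h+1,u-w:u+w+1];s=cv2.resize(A[v-h-3:v+h+4,u-w-3:u+w+4],None,fx=1,fy=1)
    r=cv2.matchTemplate(s,t,cv2.TM_CCOEFF_NORMED);i,j=np.unravel_index(r.argmax(),r.shape)
    y=r[:,j];d=0 if i in(0,6) else .5*(y[i-1]-y[i+1])/(y[i-1]-2*y[i]+y[i+1]);return round(float(3-(i+d)),2),j-3,round(float(r.max()),3)
for f in(0,.1,.25,.4,.6,.8):
    u,v=(q[0]+(q[3]-q[0])*f).astype(int);print(f,(u,v),sh(u,v))
cv2.imwrite('pics/s5.png',np.vstack([cv2.resize(i[180:260,290:430,::-1],(700,290),interpolation=2) for i in(a,b)]))
E
```

```text
time_s: 26.25
ee_pos: [0.5309, 0.0246, 0.2181]
tcp_rot: [180.0, -0.4, -177.6]
ft_force: [-12.1, -0.1, 9.3]
width: 0.306
gripper_force: 30.0
[[335.  220.5]
 [349.1 215.9]
 [349.2 215.3]
 [398.5 200.3]]
px per mm [ 0.05201928 -0.31980941]
0 (np.int64(334), np.int64(220)) (-0.12, np.int64(0), 0.846)
0.1 (np.int64(341), np.int64(218)) (-0.22, np.int64(1), 0.144)
0.25 (np.int64(350), np.int64(215)) (0.06, np.int64(1), 0.456)
0.4 (np.int64(360), np.int64(212)) (-0.02, np.int64(1), 0.989)
0.6 (np.int64(373), np.int64(208)) (0.03, np.int64(1), 0.995)
0.8 (np.int64(385), np.int64(204)) (0.07, np.int64(1), 0.992)
```

View pics/s5.png

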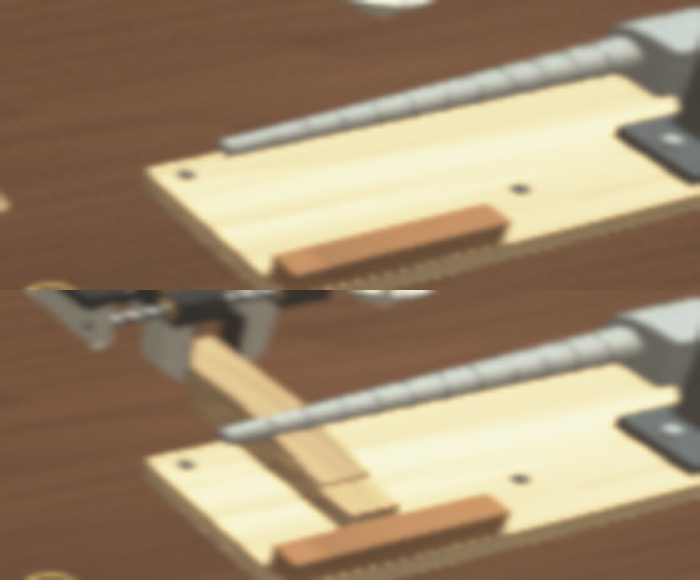

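The picture shows the wedge lying on both slips under the mandrel, level, with the tip at about (220,434) and only slightly raised. From the force growth, contact began at x of about 0.5225, so the rise is about 1.5 mm. One last push of about 4 mm.

```bash
python3 -m jog '{"offset":[[0.1,0.004,0],[0.1,0.004,0],[0,0,0],[0,0,0],[0,0,0]],"dr":[[0,0,0],[0,0,0],[0,0,0],[0,0,0],[0,0,0]]}'
python3 -m jog '{"offset":[[0,0,0],[0,0,0],[0,0,0],[0,0,0],[0,0,0],[0,0,0],[0,0,0],[0,0,0]],"dr":[[0,0,0],[0,0,0],[0,0,0],[0,0,0],[0,0,0],[0,0,0],[0,0,0],[0,0,0]]}'
python3 - <<'E'
from h import *
a=np.load('scene0.npz')['p'];b=np.mean([vision.snapshot('scene')[0] for _ in range(6)],0)
# dark->light top edge of the mandrel over the table at the tip side: sub-pixel row of half level, per column
def edge(i,u):
    c=cv2.cvtColor(i.astype(np.uint8),cv2.COLOR_RGB2GRAY).astype(float)
    v0=int(round(220.5-(u-335)*.318));c=c[v0-9:v0+3,u];d=np.diff(c).clip(0);return v0-9+.5+(d*np.arange(len(d))).sum()/d.sum()
for s in((334,346),(346,350),(368,378),(395,405)):print(s,np.round([edge(a,u)-edge(b,u) for u in range(*s,2)],2))
E
```

```text
time_s: 26.95
ee_pos: [0.5339, 0.0247, 0.218]
tcp_rot: [180.0, -0.6, -177.6]
ft_force: [-15.5, -1.0, 14.1]
width: 0.304
gripper_force: 30.0
time_s: 27.75
ee_pos: [0.5339, 0.0247, 0.218]
tcp_rot: [180.0, -0.6, -177.6]
ft_force: [-15.8, -1.1, 14.3]
width: 0.302
gripper_force: 30.0
(334, 346) [-0.28 -0.55  1.44  0.5   2.01  2.17]
(346, 350) [-0.52  3.61]
(368, 378) [ 0.49  0.28 -0.25  0.25  0.18]
(395, 405) [0.34 0.29 0.23 0.15 0.07]
```

The force balance still mixes downward tool pressure with mandrel load, so I'll take off the tilt and press and re-read.

```bash
python3 -m jog '{"offset":[[0,0,0.03],[0,0,0.03],[0,0,0],[0,0,0]],"dr":[[0,-0.06,0],[0,-0.06,0],[0,0,0],[0,0,0]]}'
python3 -m jog '{"offset":[[0,0,0.03],[0,0,0],[0,0,0],[0,0,0]],"dr":[[0,0,0],[0,0,0],[0,0,0],[0,0,0]]}'; python3 -c "
from station import monitor as m;o=m.get_obs();print(o['ft_force'],o['ft_torque'],o['ee_pos'])"
```

```text
time_s: 28.45
ee_pos: [0.5344, 0.0248, 0.2187]
tcp_rot: [-180.0, 0.1, -177.6]
ft_force: [-11.3, 0.2, 3.6]
width: 0.306
gripper_force: 30.0
time_s: 28.85
ee_pos: [0.5348, 0.0248, 0.2192]
tcp_rot: [-180.0, 0.1, -177.6]
ft_force: [-9.1, -1.3, 0.6]
width: 0.299
gripper_force: 30.0
[-9.08109194 -1.30928647  0.55135329] [-0.07220497  2.18335041  0.01359091] [0.53480725 0.0247788  0.21923113]
```

```bash
python3 -c "
from station import job_done;print(job_done())"
```

```text
the job is handed in; nothing more can be done
None
```

The job is handed in, with no verdict returned: two slips are stacked under the mandrel's free end and the wedge is held home on them, raising the mandrel about 2 mm — an estimate from push force and wedge travel (bounds roughly 1.9–3.4 mm), since the camera was too coarse to confirm it.

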